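Clear an empty thread spool into the hitch-down pedal bin

TASK

Throw the empty thread spool into the small pedal bin and leave the bin shut: press the pedal right down and hitch it sideways under its catch so that the lid stays open by itself with your hand off it, put the spool in, then unhitch the pedal and ease it back up under your hand. Work the lid by its pedal only, feel for the bottom and never press the pedal harder than 20 N, never let the pedal snap up or the lid drop, and leave everything else on the bench where it is.

Things in the scene. Friction and masses are not known exactly. Their poses are not given: they have to be found in the camera images.
- bin: Round sheet-steel pedal bin, fixed on the bench: 190 mm across (182 inside), rim 250 mm and inner floor 78 mm above the bench, on a black plinth. Origin: on the bench under the bin's middle; z up; its front, where the pedal sticks out, looks along its own -x, the lid's hinge is at the back (+x). 'Its +y side' below is in this frame.
- bin_mouth (a point): Centre of the bin's mouth, level with the rim.
- pedal (a joint): Pedal's downward angle (rad): 0 = up, lid shut; grows as pressed. Turns about a level pin across the bin's middle, 24 mm above the bench. The lid follows at 6 times this angle through a push rod. Spring and lid push it back up with some 4 to 10 N at the tread. It stays down only when hitched under the catch.
- pedal_arm: Pedal's front arm: 12 mm round steel bar with the tread at its end; origin on the pivot pin (bin's middle, 24 mm up). It also swings sideways about its own upright axis there, from straight ahead (start) to at most 0.16 rad towards the bin's +y side (30 mm at the tread), with little resistance, but only while pressed down below the lip of the catch.
- tread (a point): Middle of the tread's upper face: ribbed plate 46 mm along the arm by 66 mm across with 5 mm side flanges, level within 0.18 rad; 190 mm ahead of the pivot pin and 66 mm above it when up (90 mm above the bench); 95 mm from the bin's wall. Geared to the lid it feels like 3 kg to a blow: touch down slowly. It moves on the pedal's arc, 35 to 55 mm down at full press.
- lid: Round steel lid, 198 mm across, 22 mm tall. Origin on its level hinge axis, 125 mm behind the bin's middle and 256 mm above the bench; its own z axis is upright when shut and leans back by 6 times the pedal angle: 1.0 to 1.65 rad when the pedal is hitched, up to 1.75 at the slot's bottom.
- spool: The EMPTY wooden thread spool, standing: bare core only 22 mm thick between two flanges 48 mm wide and 8 mm thick, 85 mm tall, 35 to 70 g; origin at the centre of its underside (z up). Stands at any of three places among the two full spools, neighbours at least 80 mm apart centre to centre.
- full_spool_a: a FULL thread spool, standing: same wooden end flanges (48 mm) and height (85 mm) as the empty one but wound with a fat barrel of thread 60 mm wide; origin at the centre of its underside. Leave alone.
- full_spool_b: a second full thread spool like full_spool_a. Leave alone.
- mug: white mug, 80 mm wide, 95 mm tall; origin under its centre. Leave alone.
- tape_roll: roll of paper tape lying flat, 96 mm wide, 48 mm tall; origin under its centre. Leave alone.
- glass_bottle: green glass bottle, 60 mm wide, 200 mm tall; origin under its centre. Leave alone.
- wax_tin: flat round metal tin, 68 mm wide, 32 mm tall; origin under its centre. Leave alone.
- mallet: wooden mallet lying down: head 58 mm thick and 85 mm long, handle 200 mm; origin under the handle, 110 mm from the head's axis. Leave alone.
- stamp_block: wooden stamping block 55 x 75 x 22 mm with a turned knob on top, 64 mm tall in all; origin under its centre. Leave alone.
- slot (a point): The catch plate in front of the plinth, 101 mm ahead of the bin's middle (plain steel, 84 mm wide): the arm passes through its J-shaped slot, upright when straight ahead, with a notch to the +y side at the very bottom. The point is the slot's foot in its middle setting, 24 mm above the bench; the plate is set in long holes, up to 5 mm higher or lower, not measured.
- notch (a point): Middle of the catch's notch (16 mm to the +y side), middle setting. To hitch: press to the slot's hard bottom (pedal 0.19 to 0.29, feel for it), swing fully over, let up gently some 4 mm at the tread until the lip holds the arm. To unhitch: press to the bottom, swing straight, let rise. Only about 4 mm of tread travel lie between clearing the lip and the bottom.

How it is judged:
By the outcome, as a careful person would: the job done as asked, in the order asked, and still so for the second after the job is handed in, with the robot touching nothing.
It also fails if it takes over 72 s, if anything falls off the work surface, if the arm or the gripper's body presses on something with over 40 N, if the wrist force passes 120 N, or if a joint passes its speed limit or range.

ROBOT

A 6-joint arm with a two-finger parallel gripper is mounted at the origin on the work surface. World frame = base frame: x ahead of the robot, y to its left, z up, the work surface at z = 0. Lengths are in m, angles in rad, forces in N, time in s.
With the tool pointing down it reaches from about 0.35 to 0.85 m from the base axis. Payload 8.1 kg.
Tool frame: the origin (TCP) lies at the very end of the fingers, on their centre line; the grasp point (between the pads) lies 19 mm behind it (robot.pinch_z is the distance from the TCP to the grasp point, in m); y points along the fingers, x is the direction in which the jaws open and shut, and the axes are right-handed (so a half turn about y gives the same grasp; the last joint's range is limited). The gripper opens to 93 mm and grips with 3 to 60 N. Pads are 15 mm wide; open, the fingers measure 128 mm over their backs; the gripper's body (75 mm by 188 mm) begins 65 mm behind the grasp point.
Start: joints at [-1.376, 0.13, 1.488, -0, 1.523, -0.085], TCP at [0.166, -0.577, 0.219] pointing down, gripper open.
Joint ranges: [-2.96, 2.96], [-0.89, 2.26], [0.02, 2.5], [-1.34, 4.48], [0, 2.73], [-2.66, 2.66]. Speed limits (rad/s): [2.39, 2.39, 2.79, 3.14, 3.14, 3.14].

INTERFACE

Orientations are given as a rotation vector (axis times angle).
In Python, from plant import robot gives the robot as it stands.
- The arm moves only by the shell command python3 -m inch 'ROWS' [FORCE]. ROWS is JSON, a list of rows, each a list of 5 numbers: the closure, from -1 (fully open) to 1 (shut), then the shift along the world's x, y, z in m, then the turn about the world's z in rad. A call has 1 to 8 rows; each row is the pose to reach, as a shift and turn from the pose measured when the call began; what a row does not reach only later rows make up. A row lasts 1/8 s, in which the tool goes at most 62.5 mm and 10.7 degrees, less where a joint would pass 70% of its speed; a pose out of reach is approached as far as the arm can. A call with a gripper value outside its range is refused whole. The fingers move at their own pace and stop on an object; FORCE is the grip in N (left out, the last holds). Time passes only in rows, so rows that repeat a pose let the fingers close. It gives the time, the measured TCP pose, the force and the opening at its end, in the units of the state.
- robot.read_state(): the state, without advancing time (a new reading comes with each control period).
- robot.read_camera(name): name is "side" or "top" or "wrist"; returns a dict with "color" (400x640x3 uint8, red, green, blue), "mtx" (3x3 intrinsics, pixels), "dist_coeffs" ([k1, k2, p1, p2, k3] as OpenCV has them; the pictures are not rectified), "R" (3x3) and "t" (3): a world point X has camera coordinates R X + t; the wrist camera has in their place "hand_eye" (4x4, takes a point from camera to tool coordinates, whose origin is the TCP and whose axes are the tool frame's). Camera axes: x right, y down, z forward; pixel columns grow to the right and rows downward; lengths in m; the calibration is good to about 2 mm. A picture is of the moment at which its call begins: read the wrist's pose just before it. There is no depth.
- robot.close_job(): hands the job in, once; it reports no verdict.
The state is a dict: "t": time; "q": joint angles; "dq": joint speeds; "joint_torque": joint torques, N m; "tool_pos": TCP position; "orientation": TCP orientation; "force": force on the tool from outside, world axes, zero at the start; "wrist_torque": the same for the moment, N m; "opening": finger opening in m.
Only numpy, scipy, OpenCV 4.12 (cv2) and the standard library are available. Lean on these libraries where they do the work, as an engineer would, in place of code of your own. Each camera call takes 0.05 s, during which the arm holds its last target. There are 200 camera calls.

## Working session

There is one attempt and no reset: what is moved stays moved. The work goes in short steps, Python scripts to look and compute and a shell command to move; the robot and the scene stay as the last step left them, time stands still between calls to the robot, and variables do not carry over. Pictures are saved under pics/ and viewed, about 8 in all and at most 12, crops included, and the job is handed in when it is done.

```bash
ls; mkdir -p pics
cat > h.py <<'E'
import numpy as np, cv2
from plant import robot
def snap(n,f):
    c=robot.read_camera(n); cv2.imwrite('pics/'+f,c['color'][:,:,::-1]); return c
def pose(c,s=None):
    if 'R' in c: return np.array(c['R']),np.array(c['t']).ravel()
    T=np.eye(4);T[:3,:3]=cv2.Rodrigues(np.array(s['orientation'],float))[0];T[:3,3]=s['tool_pos']
    M=np.linalg.inv(T@np.array(c['hand_eye']));return M[:3,:3],M[:3,3]
def plane(c,px,z,s=None):
    R,t=pose(c,s)
    u=cv2.undistortPoints(np.array(px,float).reshape(-1,1,2),np.array(c['mtx']),np.array(c['dist_coeffs'])).reshape(-1,2)
    d=np.c_[u,np.ones(len(u))]@R; o=-R.T@t
    return o+d*((z-o[2])/d[:,2])[:,None]
def proj(c,X,s=None):
    R,t=pose(c,s)
    return cv2.projectPoints(np.array(X,float).reshape(-1,1,3),cv2.Rodrigues(R)[0],t,np.array(c['mtx']),np.array(c['dist_coeffs']))[0].reshape(-1,2)
E
python3 - <<'E'
from h import *
s=robot.read_state();print(s)
for n in('top','side'):
    c=snap(n,n+'0.png');R,t=pose(c);print(n,-R.T@t,R[2])
import numpy as np
a=[cv2.imread(f'pics/{n}0.png') for n in('top','side')]
E
```

```text
pics
{'t': 0.0, 'q': array([-1.37642470e+00,  1.31185140e-01,  1.48925459e+00, -2.12501034e-05,
        1.52301026e+00, -8.53980738e-02]), 'dq': array([-1.48846081e-03, -6.21403507e-04, -7.57085162e-04, -5.83834121e-04,
        4.59993820e-05, -5.61398054e-04]), 'joint_torque': array([ 6.54822215e-04, -5.59832418e+01, -4.91758776e+01,  7.66410213e-02,
        3.50363553e-02, -1.42203762e-04]), 'tool_pos': array([ 0.16558532, -0.57610779,  0.21758669]), 'orientation': array([-1.32739395,  1.00165239, -0.999329  ]), 'force': array([-0.31030614, -0.87626856,  0.3273214 ]), 'wrist_torque': array([-0.0343726 , -0.0410978 ,  0.00369103]), 'opening': 0.09289085028374522}
top [ 0.39552879 -0.023677    1.2861554 ] [ 0.14275796 -0.00523973 -0.98974376]
side [0.31096418 0.89753689 0.92892177] [ 0.20751046 -0.76119618 -0.61442638]
```

View pics/top0.png

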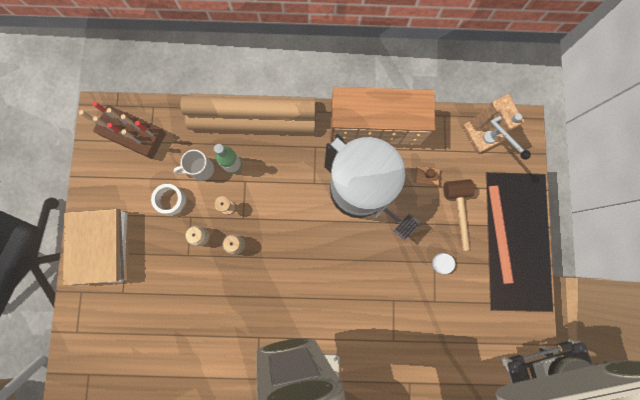

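View pics/side0.png

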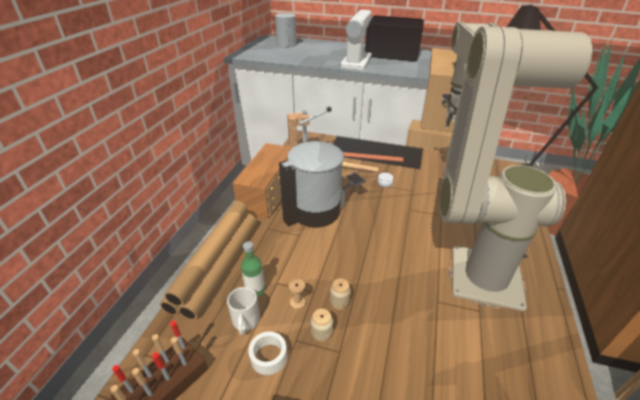

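Top view: the empty spool is at about (225,204), the full ones at (197,236) and (233,243). The bin lid is at (368,174), the tread at (406,226), with the tin, mallet and stamp block to its right. The side view agrees, with the empty spool at (297,288). Next I measure positions.

Run:
```python
from h import *
c=robot.read_camera('top');im=c['color']
cr=im[130:275,150:480];cv2.imwrite('pics/crop.png',cv2.resize(cr,None,fx=2.4,fy=2.4,interpolation=cv2.INTER_CUBIC)[:,:,::-1])
for n,p,z in [('empty',(222,203),.085),('fa',(194,233),.085),('fb',(232,242),.085),('lid',(368,174),.27),('tread',(406,226),.09),('tin',(444,264),.032),('malleth',(459,189),.058),('mhandle',(465,248),.03),('stamp',(429,174),.064),('bottleTop',(219,148),.2),('mug',(192,160),.095),('tape',(169,199),.048)]:
    print(n,plane(c,[p],z).round(3))
# tread mask: dark pixels
g=im.max(2);m=((g<75)).astype(np.uint8);m[:210]=0;m[245:]=0;m[:,:390]=0;m[:,425:]=0
ys,xs=np.nonzero(m);print(len(xs),xs.mean(),ys.mean(),cv2.minAreaRect(np.c_[xs,ys].astype(np.float32)))
print(plane(c,[(xs.mean(),ys.mean())],.09))
cs=robot.read_camera('side');print('empty side',plane(cs,[(297,284)],.085))
```

```text
empty [[0.562 0.269 0.085]]
fa [[0.467 0.349 0.085]]
fb [[0.443 0.231 0.085]]
lid [[ 0.625 -0.156  0.27 ]]
tread [[ 0.506 -0.297  0.09 ]]
tin [[ 0.395 -0.431  0.032]]
malleth [[ 0.632 -0.474  0.058]]
mhandle [[ 0.447 -0.499  0.03 ]]
stamp [[ 0.677 -0.377  0.064]]
bottleTop [[0.703 0.26  0.2  ]]
mug [[0.692 0.368 0.095]]
tape [[0.575 0.447 0.048]]
95 406.13684210526316 223.58947368421053 ((403.9307861328125, 222.55386352539062), (24.996152877807617, 18.856746673583984), 52.12501525878906)
[[ 0.51383514 -0.29765453  0.09      ]]
empty side [[0.55914424 0.26491684 0.085     ]]
```

View pics/crop.png

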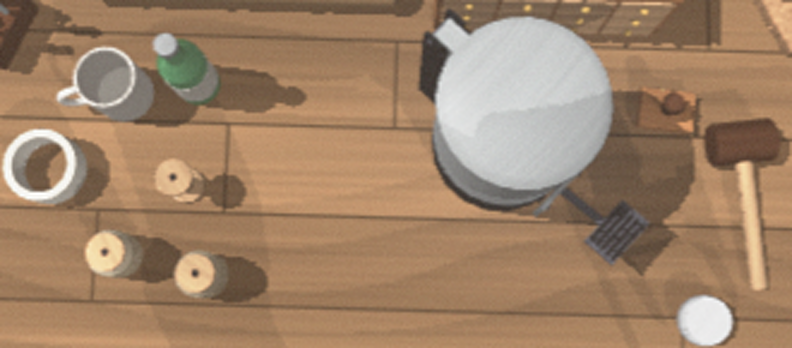

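Run:
```python
from h import *
s=robot.read_state();R=cv2.Rodrigues(s['orientation'])[0];print(R.round(3), robot.pinch_z)
b=np.array([.625,-.156]);t=np.array([.508,-.299]);f=(t-b);print('dist',np.linalg.norm(f))
f/=np.linalg.norm(f);yb=np.array([f[1],-f[0]]);print('front',f,'+y',yb)
a=np.arctan2(R[1,0],R[0,0]);print('jaw yaw',a,'target',np.arctan2(yb[1],yb[0]),'turn',(np.arctan2(yb[1],yb[0])-a+np.pi/2)%np.pi-np.pi/2)
# lid ellipse in top image, bin wall test
c=robot.read_camera('top')
for X in [(*b,.278),(*b,.25),(*(b+.19*f),.09),(*(b+.213*f+.033*yb),.09),(*(b+.213*f-.033*yb),.09),(*(b-.125*f),.256)]: print(proj(c,[X]).round(1))
```

```text
[[ 0.276 -0.     0.961]
 [-0.961  0.001  0.276]
 [-0.001 -1.     0.   ]] 0.0188
dist 0.18476471524617463
front [-0.63323779 -0.7739573 ] +y [-0.7739573   0.63323779]
jaw yaw -1.2909687714876117 target 2.4558631426835067 turn 0.6052392605813255
[[368.4 173.2]]
[[367.1 175.5]]
[[407.9 226.6]]
[[407.  239.8]]
[[420.5 223.4]]
[[331.9 145.3]]
```

```bash
python3 -m inch '[[0.68,0.04,0.03,0,0.07],[0.68,0.09,0.07,0,0.15],[0.68,0.14,0.11,0,0.23],[0.68,0.19,0.15,0,0.31],[0.68,0.24,0.19,0,0.4],[0.68,0.28,0.23,0,0.5],[0.68,0.32,0.26,0,0.605],[0.68,0.32,0.26,0,0.605]]' 20
python3 - <<'E'
from h import *
s=robot.read_state();c=snap('wrist','w1.png');print(s['t'],s['tool_pos'],s['opening'],s['force'])
R,t=pose(c,s);print(-R.T@t,R[2])
E
```

```text
t: 1.25
tool_pos: [0.4879, -0.3137, 0.2179]
orientation: [-1.503, 0.533, -0.532]
force: [-1.2, -0.5, -0.4]
opening: 0.0184
1.25 [ 0.48793738 -0.31371351  0.21793065] 0.018415616260185303 [-1.15990812 -0.50858544 -0.38624899]
[ 0.53016065 -0.26168037  0.38294397] [-0.15397769 -0.18847907 -0.96993119]
```

View pics/w1.png

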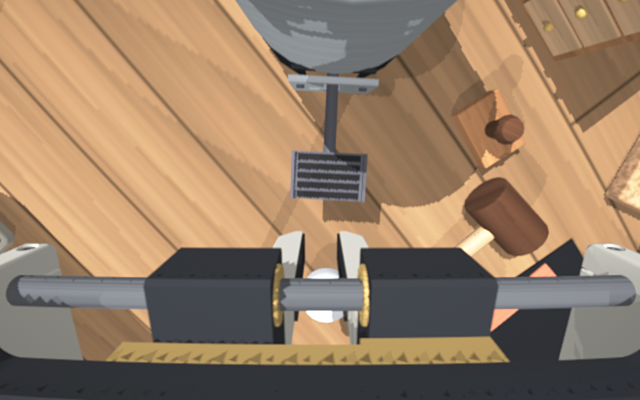

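Wrist view: the tread's middle is at about (329,177), its arm runs up to (333,85), and the catch plate spans (288,77) to (378,88). The flanges are visible along the tread's left and right edges.

Run:
```python
from h import *
s=robot.read_state();c=robot.read_camera('wrist')
P=plane(c,[(294,152),(367,156),(363,203),(291,198),(329.5,177)],.09,s);print(P.round(4))
print('w',np.linalg.norm(P[0]-P[1]),np.linalg.norm(P[1]-P[2]))
ctr=P[:4].mean(0);print('ctr',ctr)
d=(P[0]+P[1]-P[2]-P[3])[:2];d/=np.linalg.norm(d);e=(P[0]-P[1])[:2];e/=np.linalg.norm(e);print('xbin',d,'ybin',e,'bin',ctr[:2]+.19*d)
R=cv2.Rodrigues(s['orientation'])[0];print('jaw',R[:,0],'off',ctr-s['tool_pos'])
```

```text
[[ 0.494  -0.2657  0.09  ]
 [ 0.5454 -0.3122  0.09  ]
 [ 0.5146 -0.3465  0.09  ]
 [ 0.4629 -0.298   0.09  ]
 [ 0.5052 -0.3055  0.09  ]]
w 0.06926570825061787 0.04603552274815637
ctr [ 0.5042234  -0.30558105  0.09      ]
xbin [0.68157336 0.73174979] ybin [-0.74111598  0.67137702] bin [ 0.63372234 -0.16654859]
jaw [ 0.77552336 -0.63131729 -0.00141191] off [ 0.01768769  0.00952685 -0.12784249]
```

```bash
python3 -m inch '[[0.68,0.005,0.003,-0.02,0],[0.68,0.01,0.006,-0.045,-0.02],[0.68,0.0165,0.0085,-0.07,-0.02],[0.68,0.0165,0.0085,-0.09,-0.02],[0.68,0.0165,0.0085,-0.105,-0.02],[0.68,0.0165,0.0085,-0.115,-0.02],[0.68,0.0165,0.0085,-0.12,-0.02],[0.68,0.0165,0.0085,-0.12,-0.02]]'
python3 - <<'E'
from h import *
s=robot.read_state();c=snap('wrist','w2.png');print(s['tool_pos'],s['opening'],s['force'])
print(proj(c,[s['tool_pos'],(.5045,-.305,.09)],s))
E
```

```text
t: 2.35
tool_pos: [0.5022, -0.3077, 0.098]
orientation: [-1.499, 0.553, -0.551]
force: [-0.8, -0.4, -0.8]
opening: 0.0147
[ 0.50224491 -0.30774634  0.09804859] 0.014691904896263517 [-0.79881614 -0.3681534  -0.8442198 ]
[[320.58827294 246.14022526]
 [320.50245396 235.45772379]]
```

View pics/w2.png

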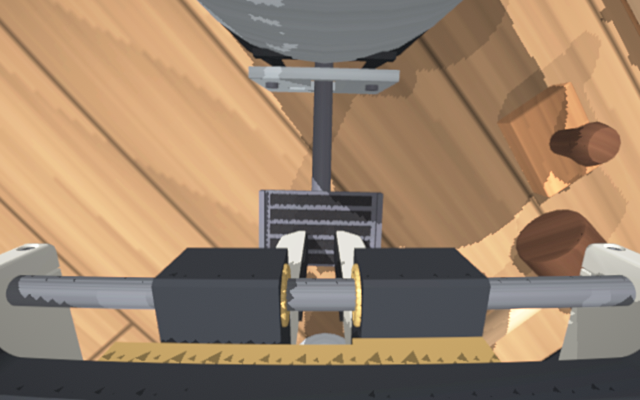

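Fingers and tread are both centred at column 321, and the arm points straight up the image, so the yaw is right. Now I feel my way down.

```bash
python3 -m inch '[[0.68,0.002,0.001,-0.001,0],[0.68,0.003,0.003,-0.002,0],[0.68,0.003,0.003,-0.003,0],[0.68,0.003,0.003,-0.004,0],[0.68,0.003,0.003,-0.005,0],[0.68,0.003,0.003,-0.006,0]]'; python3 -m inch '[[0.68,0,0,-0.001,0],[0.68,0,0,-0.002,0],[0.68,0,0,-0.003,0],[0.68,0,0,-0.004,0]]'
```

```text
t: 3.15
tool_pos: [0.5054, -0.3049, 0.0923]
orientation: [-1.499, 0.553, -0.552]
force: [0.2, 0.3, 0.4]
opening: 0.015
t: 3.65
tool_pos: [0.5057, -0.3054, 0.0894]
orientation: [-1.5, 0.552, -0.552]
force: [-3.6, 1.3, 7.2]
opening: 0.0148
```

```bash
python3 -m inch '[[0.68,-0.0003,-0.0004,-0.001,0],[0.68,-0.0006,-0.0008,-0.0025,0],[0.68,-0.001,-0.0013,-0.004,0],[0.68,-0.0014,-0.0018,-0.0055,0],[0.68,-0.0018,-0.0023,-0.007,0],[0.68,-0.0021,-0.0027,-0.0085,0]]'; python3 -m inch '[[0.68,-0.0004,-0.0005,-0.0015,0],[0.68,-0.0008,-0.001,-0.003,0],[0.68,-0.0012,-0.0014,-0.0045,0],[0.68,-0.0016,-0.0018,-0.006,0],[0.68,-0.0019,-0.0022,-0.0075,0],[0.68,-0.0022,-0.0025,-0.009,0]]'
```

```text
t: 4.4
tool_pos: [0.5041, -0.3074, 0.0817]
orientation: [-1.499, 0.551, -0.552]
force: [-0.4, 5.7, 7.1]
opening: 0.0149
t: 5.15
tool_pos: [0.5026, -0.3093, 0.0735]
orientation: [-1.498, 0.55, -0.553]
force: [-0.3, 4.8, 7.1]
opening: 0.0148
```

```bash
python3 -m inch '[[0.68,-0.0002,-0.0003,-0.0015,0],[0.68,-0.0005,-0.0006,-0.003,0],[0.68,-0.0008,-0.0009,-0.0045,0],[0.68,-0.001,-0.0012,-0.006,0],[0.68,-0.0012,-0.0015,-0.0075,0],[0.68,-0.0014,-0.0017,-0.009,0]]'; python3 -m inch '[[0.68,-0.0002,-0.0002,-0.0015,0],[0.68,-0.0004,-0.0004,-0.003,0],[0.68,-0.0006,-0.0006,-0.0045,0],[0.68,-0.0008,-0.0008,-0.006,0],[0.68,-0.0009,-0.001,-0.007,0],[0.68,-0.001,-0.0012,-0.008,0]]'
```

```text
t: 5.9
tool_pos: [0.5015, -0.3107, 0.0652]
orientation: [-1.498, 0.55, -0.553]
force: [-1.5, 3.0, 6.7]
opening: 0.0147
t: 6.65
tool_pos: [0.5006, -0.3117, 0.0579]
orientation: [-1.497, 0.55, -0.553]
force: [-2.8, 3.8, 6.9]
opening: 0.0146
```

```bash
for i in 1 2; do python3 -m inch '[[0.68,-0.0001,-0.0001,-0.001,0],[0.68,-0.0002,-0.0002,-0.002,0],[0.68,-0.0003,-0.0003,-0.003,0]]'|grep -v ori; done
```

```text
t: 7.02
tool_pos: [0.5004, -0.312, 0.0556]
force: [-1.9, 1.7, 5.8]
opening: 0.0148
t: 7.4
tool_pos: [0.5001, -0.3123, 0.0532]
force: [-2.4, 1.0, 5.8]
opening: 0.015
```

```bash
for i in 1 2; do python3 -m inch '[[0.68,0,-0.0001,-0.001,0],[0.68,-0.0001,-0.0001,-0.002,0],[0.68,-0.0002,-0.0002,-0.003,0]]'|grep -v ori; done
```

```text
t: 7.78
tool_pos: [0.4999, -0.3126, 0.0509]
force: [-2.2, 1.7, 7.7]
opening: 0.015
t: 8.15
tool_pos: [0.5, -0.3128, 0.0496]
force: [-7.1, 5.4, 16.9]
opening: 0.0148
```

Bottom found at z≈0.0496, with 17 N of force. Now I swing over, pressing about 13 N.

```bash
python3 -m inch '[[0.68,-0.001,0.001,-0.0014,0],[0.68,-0.003,0.0025,-0.0014,-0.01],[0.68,-0.005,0.0042,-0.0014,-0.03],[0.68,-0.007,0.006,-0.0014,-0.05]]'|grep -v ori; python3 -m inch '[[0.68,-0.002,0.0018,-0.0014,-0.015],[0.68,-0.004,0.0038,-0.0014,-0.03],[0.68,-0.006,0.0056,-0.0014,-0.045]]'|grep -v ori
```

```text
t: 8.65
tool_pos: [0.4949, -0.3083, 0.0505]
force: [1.3, -0.8, 8.8]
opening: 0.0149
t: 9.02
tool_pos: [0.4901, -0.3038, 0.0509]
force: [0.2, -0.9, 7.5]
opening: 0.0145
```

```bash
python3 -m inch '[[0.68,-0.001,0.001,-0.0018,-0.01],[0.68,-0.003,0.003,-0.0022,-0.03],[0.68,-0.005,0.005,-0.0022,-0.045]]'|grep -v ori; python3 -m inch '[[0.68,-0.001,0.001,-0.001,-0.01],[0.68,-0.003,0.003,-0.0014,-0.02],[0.68,-0.005,0.005,-0.0014,-0.04]]'|grep -v ori
```

```text
t: 9.4
tool_pos: [0.4865, -0.3004, 0.0507]
force: [-0.3, -2.7, 8.2]
opening: 0.0144
t: 9.78
tool_pos: [0.4827, -0.2965, 0.051]
force: [-1.4, -0.3, 8.3]
opening: 0.015
```

Run:
```python
from h import *
s=robot.read_state();c=snap('wrist','w3.png');t=snap('top','t3.png')['color'][120:260,300:460]
a=c['color'][::-1][::-1];b=cv2.resize(t,(457,400),interpolation=cv2.INTER_CUBIC)
o=np.hstack([a,b]);o=cv2.resize(o,(800,int(400*800/o.shape[1])),interpolation=cv2.INTER_AREA);cv2.imwrite('pics/w3b.png',o[:,:,::-1])
```

```text
(no output)
```

View pics/w3b.png

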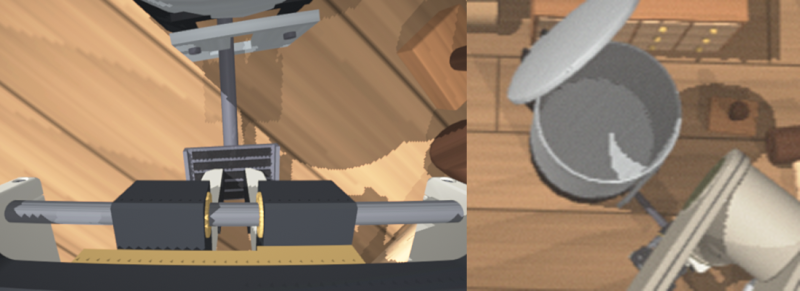

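Right: the lid is well open. Left: the tread is centred at column 231, the fingers at 234, so they swing together. I keep going to the side stop.

```bash
python3 -m inch '[[0.68,-0.001,0.0015,-0.0014,-0.01],[0.68,-0.003,0.0035,-0.0018,-0.02],[0.68,-0.004,0.005,-0.0018,-0.03]]'|grep -v ori; python3 -m inch '[[0.68,-0.001,0.001,-0.0012,0],[0.68,-0.002,0.0025,-0.0014,-0.01],[0.68,-0.003,0.0035,-0.0014,-0.01]]'
```

```text
t: 10.25
tool_pos: [0.4795, -0.2927, 0.0509]
force: [-2.0, -3.0, 6.9]
opening: 0.0147
t: 10.62
tool_pos: [0.4776, -0.2904, 0.0511]
orientation: [-1.453, 0.704, -0.744]
force: [-0.0, -1.8, 7.4]
opening: 0.0145
```

```bash
python3 -m inch '[[0.68,-0.001,0.001,-0.0014,0],[0.68,-0.002,0.0025,-0.0018,0],[0.68,-0.003,0.0035,-0.0018,0]]'|grep -v ori
python3 - <<'E'
from h import *
s=robot.read_state();c=snap('wrist','w4.png');R=cv2.Rodrigues(s['orientation'])[0];print(np.arctan2(R[1,0],R[0,0]),R[2],s['force'],s['wrist_torque'])
E
```

```text
t: 11.0
tool_pos: [0.4765, -0.2889, 0.0514]
force: [1.2, -4.3, 6.6]
opening: 0.0146
-0.9280086097983103 [ 0.03066803 -0.99950846  0.00650516] [ 1.21853043 -4.25779997  6.5755006 ] [-0.62632732 -0.39491885 -0.02476974]
```

View pics/w4.png

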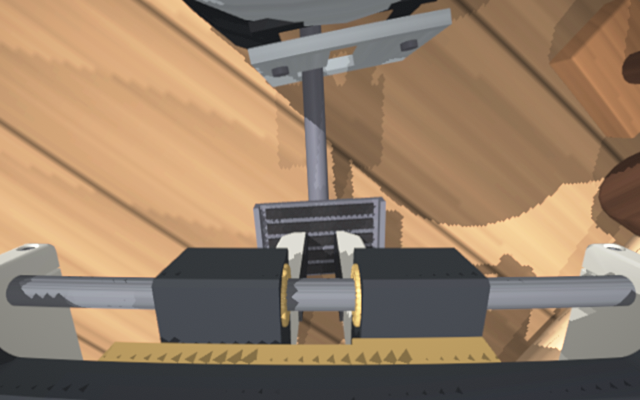

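Sideways motion has stopped and the side force is rising, so this is the stop. Letting up gently.

```bash
python3 -m inch '[[0.68,-0.001,0.001,-0.0005,0],[0.68,-0.001,0.001,0.0003,0],[0.68,-0.001,0.001,0.001,0],[0.68,-0.001,0.001,0.0018,0]]'|grep -v ori;  python3 -m inch '[[0.68,-0.0005,0.0005,0.0005,0],[0.68,-0.0005,0.0005,0.001,0],[0.68,-0.0005,0.0005,0.0015,0],[0.68,-0.0005,0.0005,0.002,0]]'|grep -v ori
```

```text
t: 11.55
tool_pos: [0.4767, -0.2887, 0.0546]
force: [2.8, -2.5, 5.2]
opening: 0.0151
t: 12.05
tool_pos: [0.4757, -0.2878, 0.0561]
force: [0.1, 0.1, -0.1]
opening: 0.0151
```

Force has gone to zero, so the lip holds. I rise a little and check.

```bash
python3 -m inch '[[0.68,0,0,0.002,0],[0.68,0,0,0.004,0],[0.68,0,0,0.008,0],[0.68,0,0,0.02,0],[0.68,0,0,0.05,0],[0.68,0,0,0.09,0],[0.68,-0.02,0.0,0.14,0],[0.68,-0.04,0,0.18,0]]'|grep -v ori
python3 - <<'E'
from h import *
s=robot.read_state();c=robot.read_camera('wrist')['color'];t=snap('top','t5.png')['color'][110:270,130:450]
o=np.vstack([cv2.resize(t,(640,320),interpolation=cv2.INTER_CUBIC),cv2.resize(c,(448,280))[:, :].copy() if 0 else np.pad(cv2.resize(c,(448,280)),((0,0),(0,192),(0,0)))]);cv2.imwrite('pics/w5.png',o[:,:,::-1])
R=cv2.Rodrigues(s['orientation'])[0];print(R.round(3),s['q'])
E
```

```text
t: 13.05
tool_pos: [0.4356, -0.2879, 0.2393]
force: [-0.2, 0.3, -0.2]
opening: 0.0146
[[ 0.599  0.027  0.8  ]
 [-0.8   -0.023  0.6  ]
 [ 0.035 -0.999  0.008]] [-6.81617979e-01 -1.26209944e-01  1.70813300e+00 -8.69333792e-04
  1.52391631e+00  2.45925393e-01]
```

View pics/w5.png

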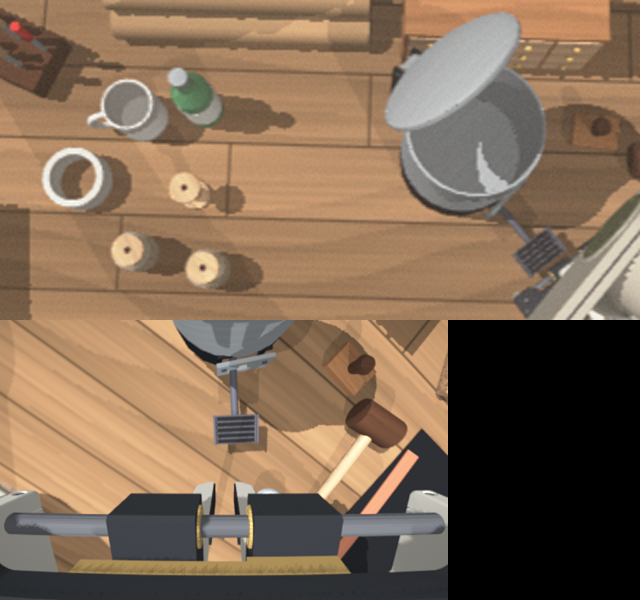

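The pedal is hitched and the lid stays open by itself, and the rest of the bench looks unchanged. Next, the spool.

```bash
python3 -m inch '[[-0.5,0,0.04,0,-0.03],[-0.5,0,0.1,0,-0.07],[-0.5,0,0.16,0,-0.12],[-0.5,0,0.22,0,-0.16],[-0.5,0.01,0.28,0,-0.2],[-0.5,0.03,0.34,0,-0.25],[-0.5,0.05,0.40,-0.01,-0.28],[-0.5,0.06,0.44,-0.02,-0.3]]'|grep -v ori; python3 -m inch '[[-0.5,0.01,0.04,0,0],[-0.5,0.02,0.09,0,0],[-0.5,0.02,0.105,0,0],[-0.5,0.02,0.105,0,0]]'|grep -v ori
python3 - <<'E'
from h import *
s=robot.read_state();c=snap('wrist','w6.png');print(s['tool_pos'])
print(proj(c,[(.561,.267,.085),s['tool_pos']],s))
E
```

```text
t: 14.15
tool_pos: [0.4972, 0.1531, 0.2233]
force: [0.5, -0.6, -0.5]
opening: 0.0702
t: 14.65
tool_pos: [0.5168, 0.2586, 0.2229]
force: [0.1, -1.2, 0.0]
opening: 0.0698
[0.51679604 0.25857387 0.22293088]
[[321.72158498 150.92749014]
 [320.45938601 246.06074062]]
```

View pics/w6.png

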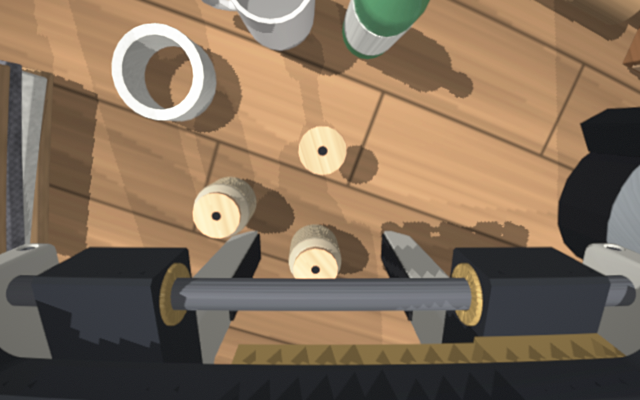

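The spool's hole is at (322,150), matching the prediction of (322,151). The neighbours at (217,215) and (315,268) are clear. Moving over it and down.

```bash
python3 -m inch '[[-0.5,0.02,0.004,0,0],[-0.5,0.044,0.0085,-0.02,0],[-0.5,0.044,0.0085,-0.06,0],[-0.5,0.044,0.0085,-0.09,0],[-0.5,0.044,0.0085,-0.115,0],[-0.5,0.044,0.0085,-0.12,0],[-0.5,0.044,0.0085,-0.12,0]]'|grep -v ori
python3 - <<'E'
from h import *
s=robot.read_state();print(s['tool_pos'],s['force'])
E
```

```text
t: 15.58
tool_pos: [0.5613, 0.2652, 0.1038]
force: [0.4, 0.6, 0.9]
opening: 0.0694
[0.56127119 0.26519824 0.10380611] [0.40026637 0.56508474 0.94581673]
```

```bash
python3 -m inch '[[-0.5,0,0.001,-0.02,0],[-0.5,0,0.0015,-0.04,0],[-0.5,0,0.0015,-0.06,0],[-0.5,0,0.0015,-0.07,0],[-0.5,0,0.0015,-0.073,0],[-0.5,0,0.0015,-0.073,0]]'|grep -v ori; python3 -m inch '[[0.2,0,0,0,0],[0.8,0,0,0,0],[0.8,0,0,0,0],[0.8,0,0,0,0],[0.8,0,0,0,0],[0.8,0,0,0,0]]' 12|grep -v ori
```

```text
t: 16.32
tool_pos: [0.5615, 0.2668, 0.0309]
force: [0.3, 0.4, 0.0]
opening: 0.0695
t: 17.08
tool_pos: [0.5619, 0.267, 0.0315]
force: [0.6, 0.4, 3.4]
opening: 0.0475
```

```bash
python3 -m inch '[[0.8,0,0,0,0],[0.8,0,0,0,0]]'|grep -v ori
```

```text
t: 17.32
tool_pos: [0.5619, 0.2669, 0.0315]
force: [-0.1, 0.0, 2.5]
opening: 0.047
```

The fingers close on the top flange above the pads. I'll open and regrip with the pads on the flange.

```bash
python3 -m inch '[[-0.3,0,0,0,0],[-0.3,0,0,0,0],[-0.3,0,0,0,0],[-0.3,0,0,0.01,0],[-0.3,0,0,0.02,0],[-0.3,0,0,0.028,0],[-0.3,0,0,0.028,0]]' 15|grep -v ori; python3 -m inch '[[0.3,0,0,0,0],[0.3,0,0,0,0],[0.3,0,0,0,0],[0.3,0,0,0,0],[0.3,0,0,0,0]]' 15|grep -v ori;python3 -m inch '[[0.3,0,0,0.003,0],[0.3,0,0,0.01,0],[0.3,0,0,0.02,0],[0.3,0,0,0.04,0],[0.3,0,0,0.08,0],[0.3,0,0,0.13,0],[0.3,0,0,0.18,0],[0.3,0,0,0.2,0]]'|grep -v ori
python3 - <<'E'
from h import *
s=robot.read_state();c=robot.read_camera('wrist')['color'];t=robot.read_camera('side')['color'][110:390,180:500];print(s['tool_pos'])
print(proj(robot.read_camera('side'),[s['tool_pos']]))
o=np.hstack([cv2.resize(t,(457,400)),cv2.resize(c,(343,214))[:400] if 0 else np.pad(cv2.resize(c,(343,214)),((0,186),(0,0),(0,0)))]);cv2.imwrite('pics/w7.png',o[:,:,::-1])
E
```

```text
t: 18.2
tool_pos: [0.5628, 0.2673, 0.061]
force: [-0.3, 0.3, 0.4]
opening: 0.0602
t: 18.82
tool_pos: [0.5627, 0.2673, 0.0608]
force: [-0.4, 0.4, 0.2]
opening: 0.0469
t: 19.82
tool_pos: [0.5643, 0.268, 0.2667]
force: [0.5, 0.9, -0.2]
opening: 0.0469
[0.56430043 0.2679579  0.26674046]
[[292.29249617 239.24186557]]
```

View pics/w7.png

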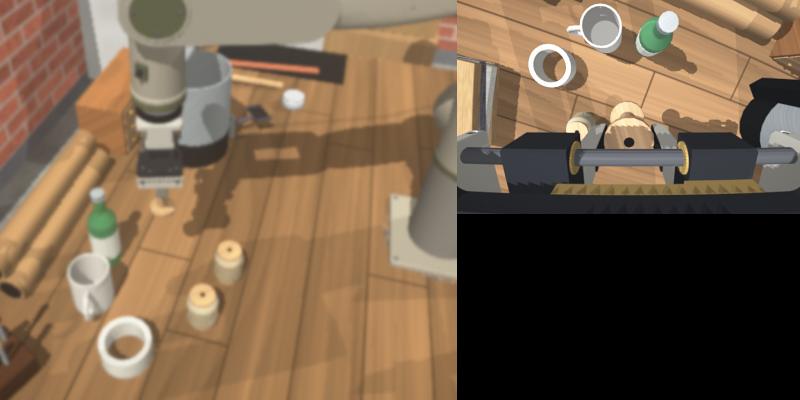

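The spool is held and hanging below the fingers, and the full spools stand undisturbed. Before carrying it over, I check the rim's centre and the lid's lean.

Run:
```python
from h import *
c=robot.read_camera('top');im=c['color'].copy()
xb=np.array([.645,.764]);yb=np.array([-xb[1],xb[0]])
b=np.array([.629,-.161])
th=np.linspace(0,2*np.pi,60)
rim=np.array([[*(b+.095*(np.cos(a)*xb+np.sin(a)*yb)),.25] for a in th])
def lid(A):
    h=b+.125*xb;o=[]
    for a in th:
        r=.125+.099*np.cos(a);w=.099*np.sin(a)
        o.append([*(h-r*np.cos(A)*xb+w*yb),.256+r*np.sin(A)])
    return np.array(o)
S=3.;x0,y0=310,100
big=cv2.resize(im[y0:y0+170,x0:x0+200],None,fx=S,fy=S,interpolation=cv2.INTER_CUBIC)[:,:,::-1].copy()
for X,col in ((rim,(0,0,255)),(lid(1.03),(0,255,0)),(lid(1.25),(255,0,0))):
    p=(proj(c,X)-[x0,y0]+.5)*S
    cv2.polylines(big,[p.astype(np.int32).reshape(-1,1,2)],True,col,1)
cv2.imwrite('pics/lid.png',big)
```

```text
(no output)
```

View pics/lid.png

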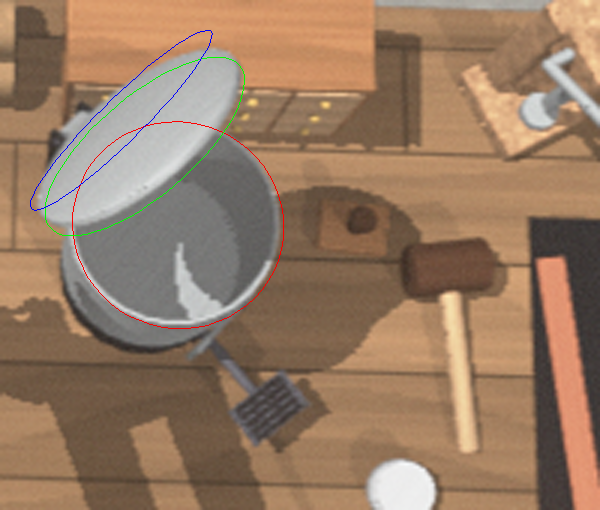

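The lid leans about 1.05 rad and the rim's centre is near (0.627,-0.156). I'll release the spool over the front half of the mouth, clear of the lid.

```bash
python3 -m inch '[[0.3,-0.02,-0.01,0.03,0],[0.3,-0.05,-0.04,0.06,0.05],[0.3,-0.075,-0.09,0.08,0.12],[0.3,-0.085,-0.15,0.08,0.2],[0.3,-0.085,-0.21,0.08,0.3],[0.3,-0.085,-0.27,0.08,0.38],[0.3,-0.085,-0.33,0.08,0.46],[0.3,-0.085,-0.38,0.08,0.53]]'|grep -v ori; python3 -m inch '[[0.3,0,-0.03,0,0.02],[0.3,0,-0.06,0,0.02],[0.3,0,-0.075,0,0.02],[0.3,0,-0.075,0,0.02]]'
python3 - <<'E'
from h import *
s=robot.read_state();R=cv2.Rodrigues(s['orientation'])[0];print(np.arctan2(R[1,0],R[0,0]),R[2],np.array([.598,-.19,.345])-s['tool_pos'])
E
```

```text
t: 21.02
tool_pos: [0.476, -0.1148, 0.3364]
force: [0.1, -1.1, -1.4]
opening: 0.0471
t: 21.52
tool_pos: [0.4755, -0.1899, 0.3347]
orientation: [-1.507, 0.501, -0.56]
force: [-0.4, -0.3, -0.6]
opening: 0.0469
-0.6782194936477959 [ 0.03575133 -0.99931413  0.00964956] [ 1.22490278e-01 -8.54901479e-05  1.03244006e-02]
```

```bash
python3 -m inch '[[0.3,0.02,0,0.01,0],[0.3,0.05,0,0.01,0],[0.3,0.09,0,0.01,0],[0.3,0.115,0,0.01,-0.02],[0.3,0.1225,0,0.01,-0.02],[0.3,0.1225,0,-0.01,-0.02],[0.3,0.1225,0,-0.035,-0.02],[0.3,0.1225,0,-0.04,-0.02]]'|grep -v ori
python3 - <<'E'
from h import *
c=snap('wrist','w8.png')
E
```

```text
t: 22.52
tool_pos: [0.5967, -0.1888, 0.2925]
force: [-0.6, 0.3, 0.3]
opening: 0.0467
```

View pics/w8.png

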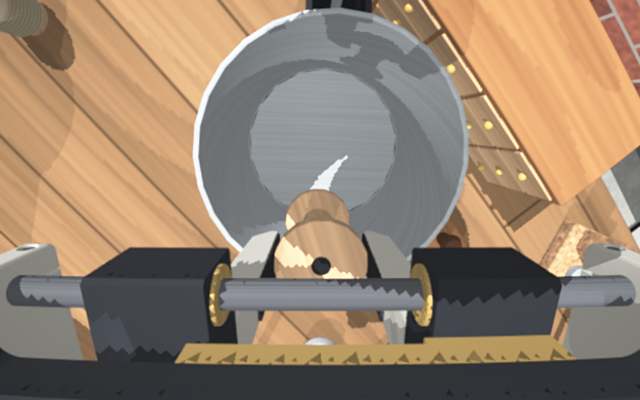

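The mouth's rim circle is centred at about (331,147). The spool's lower flange, at (318,217), lies about 49 mm in front of the centre and inside the rim. Releasing.

```bash
python3 -m inch '[[-0.4,0,0,0,0],[-0.4,0,0,0,0],[-0.4,0,0,0,0],[-0.4,0,0,0,0],[-0.4,0,0,0.01,0],[-0.4,0,0,0.04,0],[-0.4,-0.02,0,0.06,0],[-0.4,-0.04,0,0.07,0]]'|grep -v ori
python3 - <<'E'
from h import *
c=snap('wrist','w9.png')
E
```

```text
t: 23.58
tool_pos: [0.5571, -0.1892, 0.3656]
force: [-0.5, 0.1, -0.3]
opening: 0.065
```

The picture limit is reached, so I check numerically for wood-coloured pixels inside the bin and none left in the hand.

Run:
```python
from h import *
b=np.array([.627,-.156]);th=np.linspace(0,2*np.pi,60)
def wood(c,s,z,r):
    p=proj(c,np.c_[b[0]+r*np.cos(th),b[1]+r*np.sin(th),np.full(60,z)],s).astype(np.int32)
    m=np.zeros((400,640),np.uint8);cv2.fillPoly(m,[p.reshape(-1,1,2)],1)
    h=cv2.cvtColor(c['color'],cv2.COLOR_RGB2HSV);w=((h[...,0]<25)&(h[...,1]>60)&(h[...,2]>60)&(m>0)).astype(np.uint8)
    n,l,st,ce=cv2.connectedComponentsWithStats(w);print(p.min(0),p.max(0),[(st[i].tolist(),ce[i].round(0).tolist()) for i in range(1,n) if st[i][4]>30])
s=robot.read_state();c=robot.read_camera('wrist');wood(c,s,.25,.08)
c=robot.read_camera('top');wood(c,None,.25,.08)
w8=cv2.imread('pics/t5.png')[:,:,::-1];c2=dict(c);c2['color']=np.ascontiguousarray(w8);print('before');wood(c2,None,.25,.08)
```

```text
[263  25] [439 208] [([321, 140, 40, 48, 1413], [339.0, 164.0])]
[337 146] [396 204] []
before
[337 146] [396 204] []
```

The spool is in the bin: a wood-coloured blob of about 40x48 px lies inside the mouth and the hand is open at 65 mm. Next I go back to the pedal.

```bash
python3 -m inch '[[0.68,-0.04,-0.02,0,-0.03],[0.68,-0.08,-0.06,0,-0.08],[0.68,-0.0815,-0.09,-0.03,-0.15],[0.68,-0.0815,-0.0986,-0.07,-0.2],[0.68,-0.0815,-0.0986,-0.12,-0.23],[0.68,-0.0815,-0.0986,-0.15,-0.23],[0.68,-0.0815,-0.0986,-0.16,-0.23],[0.68,-0.0815,-0.0986,-0.16,-0.23]]'
python3 - <<'E'
from h import *
s=robot.read_state();c=snap('wrist','w10.png');R=cv2.Rodrigues(s['orientation'])[0];print('yaw',np.arctan2(R[1,0],R[0,0]))
im=c['color'].astype(int);g=im.max(2);sat=g-im.min(2)
q=proj(c,[(.478,-.286,.0555)],s)[0];print('expected px',q)
m=((g<120)&(sat<30)).astype(np.uint8);x,y=q.astype(int);k=np.zeros_like(m);k[max(0,y-60):min(228,y+60),x-60:x+60]=1;m&=k
n,l,st,ce=cv2.connectedComponentsWithStats(m)
i=1+st[1:,4].argmax();print(st[i],ce[i]);
mm=cv2.morphologyEx((l==i).astype(np.uint8),cv2.MORPH_CLOSE,np.ones((7,7)));mm=cv2.morphologyEx(mm,cv2.MORPH_OPEN,np.ones((17,17)))
ys,xs=np.nonzero(mm);r=cv2.minAreaRect(np.c_[xs,ys].astype(np.float32));print(r)
print(plane(c,cv2.boxPoints(r),.0555,s).round(4),plane(c,[r[0]],.0555,s).round(4))
E
```

```text
t: 24.72
tool_pos: [0.4758, -0.2878, 0.2049]
orientation: [-1.454, 0.695, -0.753]
force: [0.7, -0.3, 1.3]
opening: 0.0152
yaw -0.9277703695078905
expected px [315.46396016 190.53155836]
[ 284  168   63   44 2227] [315.5675797  189.24562191]
((315.0, 189.0), (40.0, 60.0), 90.0)
[[ 0.4775 -0.2474  0.0555]
 [ 0.5143 -0.297   0.0555]
 [ 0.4806 -0.3232  0.0555]
 [ 0.4429 -0.272   0.0555]] [[ 0.479  -0.2846  0.0555]]
```

The tread is found at (0.479,-0.285), within 4 mm of the hand. Descending.

```bash
python3 -m inch '[[0.68,0.001,0.001,-0.03,0],[0.68,0.002,0.002,-0.07,0],[0.68,0.003,0.003,-0.105,0],[0.68,0.003,0.003,-0.128,0],[0.68,0.003,0.003,-0.138,0],[0.68,0.003,0.003,-0.141,0],[0.68,0.003,0.003,-0.142,0]]'|grep -v ori;python3 -m inch '[[0.68,0,0,-0.001,0],[0.68,0,0,-0.002,0],[0.68,0,0,-0.003,0],[0.68,0,0,-0.004,0]]'|grep -v ori;python3 -m inch '[[0.68,0,0,-0.001,0],[0.68,0,0,-0.002,0],[0.68,0,0,-0.003,0]]'|grep -v ori
```

```text
t: 25.65
tool_pos: [0.4803, -0.2858, 0.0656]
force: [0.2, 0.4, 0.5]
opening: 0.0152
t: 26.15
tool_pos: [0.4803, -0.2859, 0.0616]
force: [-0.1, -0.8, 0.0]
opening: 0.015
t: 26.52
tool_pos: [0.4803, -0.2859, 0.0585]
force: [0.2, -0.2, -0.3]
opening: 0.0145
```

```bash
for i in 1 2 3; do python3 -m inch '[[0.68,0,0,-0.001,0],[0.68,0,0,-0.002,0],[0.68,0,0,-0.003,0]]'|grep -v -e ori -e open; done
```

```text
t: 26.9
tool_pos: [0.4804, -0.286, 0.0557]
force: [-1.2, -0.2, 4.4]
t: 27.28
tool_pos: [0.4809, -0.287, 0.0538]
force: [-2.8, -2.8, 7.1]
t: 27.65
tool_pos: [0.4814, -0.2881, 0.0519]
force: [-2.6, -2.0, 6.9]
```

```bash
python3 -m inch '[[0.68,0,0,-0.001,0],[0.68,0,0,-0.002,0],[0.68,0,0,-0.0025,0]]'|grep -v -e ori -e open
```

```text
t: 28.02
tool_pos: [0.4821, -0.2893, 0.051]
force: [-3.9, -1.3, 11.9]
```

Bottom felt at 12 N. Swinging back straight.

```bash
python3 -m inch '[[0.68,0.001,-0.001,-0.0016,0],[0.68,0.003,-0.003,-0.0018,0.02],[0.68,0.005,-0.0055,-0.0018,0.04],[0.68,0.0065,-0.0075,-0.0018,0.06]]'|grep -v -e ori -e open;  python3 -m inch '[[0.68,0.001,-0.0015,-0.0016,0],[0.68,0.003,-0.004,-0.002,0.02],[0.68,0.005,-0.006,-0.002,0.04]]'|grep -v -e ori -e open;python3 -m inch '[[0.68,0.001,-0.0015,-0.0014,0],[0.68,0.003,-0.004,-0.0018,0.02],[0.68,0.005,-0.006,-0.0018,0.04]]'|grep -v ope
```

```text
t: 28.52
tool_pos: [0.4896, -0.2976, 0.0509]
force: [-2.3, 1.6, 10.4]
t: 28.9
tool_pos: [0.4958, -0.3042, 0.0508]
force: [-1.1, 2.4, 11.9]
t: 29.28
tool_pos: [0.5016, -0.3097, 0.0505]
orientation: [-1.489, 0.572, -0.657]
force: [-5.8, 7.5, 14.4]
```

Run:
```python
from h import *
s=robot.read_state();c=snap('wrist','w11.png');R=cv2.Rodrigues(s['orientation'])[0];print('yaw',np.arctan2(R[1,0],R[0,0]),s['force'])
for f in('w2','w4','w11'):
    im=cv2.imread(f'pics/{f}.png').astype(int);g=im.max(2);sat=g-im.min(2)
    out=[]
    for y in (130,150,170,210,216,222,228):
        m=((g[y]<135)&(sat[y]<35));xs=np.nonzero(m[200:460])[0]+200
        lab=np.split(xs,np.nonzero(np.diff(xs)>6)[0]+1);L=max(lab,key=len) if len(xs) else [0,0];out.append((y,int(L[0]),int(L[-1])))
    print(f,out)
```

```text
yaw -0.7860925149668311 [-5.82491599  7.51491252 14.43044388]
w2 [(130, 313, 331), (150, 312, 330), (170, 312, 330), (210, 264, 382), (216, 264, 381), (222, 359, 381), (228, 264, 376)]
w4 [(130, 319, 325), (150, 336, 340), (170, 323, 326), (210, 259, 379), (216, 259, 368), (222, 260, 379), (228, 261, 379)]
w11 [(130, 300, 321), (150, 302, 322), (170, 304, 323), (210, 331, 381), (216, 256, 381), (222, 256, 381), (228, 288, 381)]
```

The arm is straight to within about 0.02 rad. Easing up under the hand.

```bash
python3 -m inch '[[0.68,0.0005,-0.0005,-0.001,0],[0.68,0.0005,-0.0005,-0.0003,0],[0.68,0.0005,-0.0005,0.0005,0],[0.68,0.0005,-0.0003,0.0013,0],[0.68,0.0005,-0.0002,0.0021,0],[0.68,0.0005,0,0.003,0]]'|grep -v -e ori -e open;  python3 -m inch '[[0.68,0.0003,-0.0001,-0.0002,0],[0.68,0.0003,-0.0001,0.0007,0],[0.68,0.0003,0,0.0016,0],[0.68,0.0003,0.0001,0.0025,0],[0.68,0.0003,0.0001,0.0034,0],[0.68,0.0003,0.0002,0.0043,0]]'|grep -v -e ori -e open
```

```text
t: 30.08
tool_pos: [0.5022, -0.3097, 0.0537]
force: [-1.8, 2.9, 5.0]
t: 30.82
tool_pos: [0.5027, -0.3092, 0.0582]
force: [-1.7, 3.4, 5.5]
```

Now past the lip height, with 5.5 N still under the hand. Continuing up.

```bash
python3 -m inch '[[0.68,0.0002,0.0002,0.0004,0],[0.68,0.0004,0.0004,0.0018,0],[0.68,0.0006,0.0007,0.0032,0],[0.68,0.0008,0.001,0.0046,0],[0.68,0.001,0.0014,0.006,0],[0.68,0.0012,0.0017,0.0072,0],[0.68,0.0014,0.002,0.0084,0]]'|grep -v -e ori -e open;  python3 -m inch '[[0.68,0.0002,0.0003,0.0004,0],[0.68,0.0005,0.0006,0.0016,0],[0.68,0.0008,0.001,0.0028,0],[0.68,0.0011,0.0014,0.004,0],[0.68,0.0014,0.0017,0.0052,0],[0.68,0.0016,0.002,0.0064,0],[0.68,0.0018,0.0022,0.0076,0]]'|grep -v -e ori -e open
```

```text
t: 31.7
tool_pos: [0.504, -0.3077, 0.0672]
force: [-3.1, 0.6, 6.5]
t: 32.58
tool_pos: [0.5056, -0.3063, 0.0754]
force: [-4.9, -0.3, 7.3]
```

```bash
python3 -m inch '[[0.68,0.0002,0.0003,0.0002,0],[0.68,0.0004,0.0006,0.0012,0],[0.68,0.0007,0.001,0.0022,0],[0.68,0.001,0.0013,0.0032,0],[0.68,0.0012,0.0016,0.0042,0],[0.68,0.0014,0.0018,0.005,0],[0.68,0.0016,0.002,0.0058,0]]'|grep -v -e ori -e open;  python3 -m inch '[[0.68,0.0001,0.0002,0,0],[0.68,0.0002,0.0004,0.0006,0],[0.68,0.0004,0.0007,0.0012,0],[0.68,0.0006,0.001,0.0018,0],[0.68,0.0008,0.0012,0.0024,0],[0.68,0.001,0.0014,0.003,0],[0.68,0.0012,0.0016,0.0036,0]]'|grep -v -e ori -e open
```

```text
t: 33.45
tool_pos: [0.507, -0.305, 0.0819]
force: [-5.0, -0.5, 8.6]
t: 34.33
tool_pos: [0.508, -0.3041, 0.0861]
force: [-5.0, 0.8, 7.6]
```

```bash
for i in 1 2; do python3 -m inch '[[0.68,0.0001,0.0002,0,0],[0.68,0.0002,0.0004,0.0004,0],[0.68,0.0004,0.0006,0.0008,0],[0.68,0.0005,0.0008,0.0012,0],[0.68,0.0006,0.0009,0.0016,0],[0.68,0.0007,0.001,0.002,0]]'|grep -v -e ori -e open;done;python3 -m inch '[[0.68,0,0,0.0003,0],[0.68,0,0,0.0006,0],[0.68,0,0,0.0009,0],[0.68,0,0,0.0012,0]]'|grep -v -e ori -e open
```

```text
t: 35.08
tool_pos: [0.5086, -0.3035, 0.0888]
force: [-3.9, 0.8, 7.3]
t: 35.83
tool_pos: [0.5093, -0.3025, 0.0905]
force: [0.9, -0.7, 0.1]
t: 36.33
tool_pos: [0.5093, -0.3025, 0.0917]
force: [0.2, -0.6, -0.5]
```

The pedal is fully up and unloaded. I retreat and check the lid and the other things numerically.

```bash
python3 -m inch '[[0.68,0,0,0.003,0],[0.68,0,0,0.01,0],[0.68,0,0,0.03,0],[0.68,-0.01,-0.01,0.07,0],[0.68,-0.05,-0.03,0.11,0],[0.68,-0.1,-0.06,0.14,0],[0.68,-0.15,-0.1,0.16,0],[0.68,-0.15,-0.1,0.16,0]]'|grep -v -e ori -e open
python3 - <<'E'
from h import *
a=cv2.imread('pics/top0.png');c=snap('top','t12.png');n=cv2.imread('pics/t12.png')
d=cv2.absdiff(a,n).max(2)
for nm,(x,y,w) in dict(lid=(368,174,42),tread=(406,226,12),arm=(390,212,8),fa=(197,236,15),fb=(233,243,15),empty=(225,205,12),mug=(194,165,20),tape=(169,200,20),bottle=(226,157,16),tin=(444,264,14),mallet=(461,215,25),stamp=(429,174,12)).items():
    r=d[y-w:y+w,x-w:x+w];print(nm,'mean',r.mean().round(1),'frac>40',(r>40).mean().round(3))
E
```

```text
t: 37.33
tool_pos: [0.3574, -0.4056, 0.2558]
force: [-0.3, 0.0, -1.1]
lid mean 12.1 frac>40 0.003
tread mean 5.6 frac>40 0.0
arm mean 6.5 frac>40 0.012
fa mean 11.6 frac>40 0.002
fb mean 3.6 frac>40 0.0
empty mean 27.9 frac>40 0.342
mug mean 7.8 frac>40 0.003
tape mean 7.5 frac>40 0.0
bottle mean 7.3 frac>40 0.0
tin mean 3.2 frac>40 0.0
mallet mean 4.9 frac>40 0.0
stamp mean 3.6 frac>40 0.0
```

The lid, tread and every other object match the first picture. Only the empty spool's place has changed, as it should.

```bash
python3 -c "
from plant import robot
print(robot.close_job())"
```

```text
the job is handed in; nothing more can be done
None
```

The empty spool is in the bin, the pedal is unhitched and up, and the lid is shut. I handed the job in at about 37 s on the robot's clock.

- **Pedal:** I pressed it to the bottom and hitched it, and the lid stayed open with the hand off. After the spool was in, I pressed to the bottom again, swung the pedal straight and eased it up under the hand. I felt 5–9 N all the way until it came to rest. The highest downward force I read was 17 N, but readings come only at the end of each move, so a brief higher peak would not show.
- **Spool:** My first grip closed on the flange above the pads, so I opened and regripped on the flange. I let go from just inside the rim over the front half, to stay clear of the leaning lid, so it fell about 15 cm to the floor of the bin. A wrist-camera check then showed a wood-coloured patch inside the mouth. The top camera saw nothing there, probably because the front wall or the lid hid it.
- **Last check:** Compared with the first picture, the final top view shows the lid, the tread and everything else on the bench unchanged; only the empty spool's place differs. I did this by comparing pixels, because all 12 viewable pictures were used up.

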